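# Snap the pivot clip onto the armrest rod

### The arm

A 6-joint arm with a two-finger parallel gripper is mounted at the origin on the work surface. World frame = base frame: x ahead of the robot, y to its left, z up, the work surface at z = 0. Lengths are in m, angles in rad, forces in N, time in s.
With the tool pointing down it reaches from about 0.35 to 0.875 m from the base axis. Payload 4.2 kg.
Tool frame: the origin (TCP) lies midway between the tips of the shut fingers; the grasp point (between the pads) lies 19 mm behind it; z points along the fingers, y is the line along which they close (so a half turn about z gives the same grasp; the last joint's range is limited). The gripper opens to 85 mm and grips with 20 to 120 N. Pads are 22 mm wide; open, the fingers measure 114 mm over their backs; the gripper's body (76 mm by 85 mm) begins 54 mm behind the grasp point. The pads swing forward as they close: fully open they stand 13 mm farther back than shut.
Start: joints at [-0.851, 0.385, 0.008, 0, -1.194, -0.259], TCP at [0.278, -0.56, 0.231] pointing down, gripper open.
Joint ranges: [-3.14, 3.14], [-1.21, 2.06], [-1.07, 1.41], [-3.16, 2.05], [-2.99, -0.16], [-3.1, 3.1]. Speed limits (rad/s): [2.79, 2.79, 3.14, 3.14, 3.14, 3.14].

### API

Orientations are given as a rotation vector (axis times angle).
In Python, from cell import r gives the robot as it stands.
- The arm moves only by the tool send_rows, never from a script. Its argument "plan" is a list that holds one entry, the list of rows, each a list of 7 numbers: the shift along the tool's x, y, z each as a share of 750 mm, from -1 to 1, then the turn, a rotation vector about the tool's x, y, z each as a share of pi/2 rad, from -1 to 1, then the opening, from 0 (shut) to 1 (fully open). A call has 1 to 20 rows; each row shifts and turns the commanded pose from where the row before left it, along the tool's axes as they then stand; what a row does not reach is not made up. A row lasts 1/10 s, in which the tool goes at most 50 mm and 8.59 degrees, less where a joint would pass 70% of its speed; a pose out of reach is approached as far as the arm can. A call with a number of a shift or a turn outside -1 to 1 is refused whole. A call with a gripper value outside its range is refused whole. The fingers move at their own pace and stop on an object; "squeeze" is the grip in N (left out, the last holds). Time passes only in rows, so rows that do not move let the fingers close. It gives the time, the measured TCP pose, the force, the opening and the grip force at its end, in the units of the state.
- r.get_state(): the state, without advancing time (a new reading comes with each control period).
- r.grab_frame(name): name is "scene" or "top" or "wrist"; returns a dict with "color" (480x640x3 uint8, red, green, blue), "mtx" (3x3 intrinsics, pixels), "R" (3x3) and "t" (3): a world point X has camera coordinates R X + t. Camera axes: x right, y down, z forward; pixel columns grow to the right and rows downward; lengths in m; the calibration is good to about 2 mm. The wrist camera is an equidistant fisheye: a pixel r from the principal point sees the ray r / f radians off the axis. A picture is of the moment at which its call begins. There is no depth.
- r.finish_job(): hands the job in; it is judged then, once.
Trained networks look in a picture, given as the dict that the camera call returned (one of the last four; its "shot" number tells which), for a name from the list of things; names that differ only in an ending like _2 or _b are one class to them, and where a whole thing is asked for, a point or a joint stands for the part that bears it (a point fixed in the world has none). Each returns a list of dicts, best first, with "p" (0 to 1); they miss things now and then, are a little off and sometimes report something else, mostly with a low value. They report only what shows in the picture. A call takes as long as a camera call. They do not tell look-alikes from the thing itself.
- r.search_frame(picture, query): "uv" ([column, row] in pixels, amid what is visible of it).
- r.regions_of(picture, query): "mask" (480x640 bool, what is visible of it) and "uv" ([column, row] in pixels, amid what is visible of it).
- r.mark_of(picture, query): "uv" ([column, row] in pixels: a listed point, or the origin of a listed thing).
The state is a dict: "time_s": time; "joint_positions": joint angles; "dq": joint speeds; "effort": joint torques, N m; "eef_pos": TCP position; "eef_rot": TCP orientation; "wrist_force": force on the tool from outside, world axes, zero at the start; "wrist_torque": the same for the moment, N m; "width": opening from 0.0 (shut) to 1.0 (fully open); "grasp_force": force on a finger pad.
Only numpy, scipy, OpenCV 4.12 (cv2) and the standard library are available. Lean on these libraries where they do the work, as an engineer would, in place of code of your own. Each camera call takes 0.05 s, during which the arm holds its last target. There are 200 camera calls.

### The job

A car armrest lies upside down on the bench. Take the orange spring clip by its tab, press its open jaws straight down over the bare part of the pivot rod until it has snapped fully home, then slide it along the rod, under the yellow keeper, until it rests against the keeper's end block, and let go. The rod's height is adjustable and differs from armrest to armrest, so be gentle: feel for the snap and for the stops, never push with more than about 25 N, keep the tab upright, and leave the black and blue clips standing where they are.

Things in the scene. Friction and masses are not known exactly. Their poses are not given: they have to be found in the camera images.
- clip_grip (a point): Grip point of the loose orange spring clip, standing on its jaws on the bench, tab up, 72 mm tall, about 60 g. The tab is 10 mm thick along the clip's x, 26 mm wide along its y, 48 mm tall: pinch it across x. The point is in the tab's middle plane, 17 mm below its top and 55.5 mm above the bench; 19 mm of finger below it clears the keeper later. z is up, y along the bore.
- clip_shoulder (a point): Centre of the top of the orange clip's shoulder plate, at the tab's foot, 31 mm below clip_grip. The plate is 38 x 30 x 6 mm (x, y, z); under it two sprung jaws form a C, open downward, 30 mm long along y. Same axes as clip_grip.
- clip_bore (a point): Centre of the orange clip's C-shaped bore, 44 mm straight below clip_grip; it lies on the rod's axis once the clip is fully home. The jaws gape 10 mm at rest and spread over the 14 mm rod: a push of about 5 to 9 N takes them over, starting some 11 mm above home; then the push drops until the rod meets the solid roof of the C. Same axes as clip_grip.
- rod_open (a point): Point at mid rod-slot height over the armrest, 105 mm above the bench: where to press the clip on. The level aluminium rod, 14 mm thick, runs along y through here; it is clamped in slotted brackets, so its true axis lies up to 5 mm above or below this point. Bare from here 66 mm towards -y (keeper) and 52 mm towards +y (black sleeve). Armrest's axes: y along the rod, z up.
- rod_home (a point): Where clip_bore must end, but for the rod's height (up to 5 mm above or below, as at rod_open): 82 mm from rod_open along -y, half the clip's length (15 mm) short of the flat face of the keeper's end block. Snapped on, the clip slides with about 2 to 6 N of friction and stops hard at that face. Same axes as rod_open.
- keeper (a point): Middle of the yellow keeper over rod_home, at mid slot height; it is one with the rod and shares its height. Two flat fingers reach 32 mm from its end block, with a 20 mm wide slot between for the tab. They overhang the shoulder plate with 2.5 mm of play: the clip enters only by sliding, fully snapped down. Highest part 22 mm above the rod's axis. Same axes as rod_open.
- clip_black_mid (a point): Middle (36 mm up) of a like-shaped black clip standing on the bench, 72 mm tall; not to be moved.
- clip_blue_mid (a point): Middle (36 mm up) of a like-shaped blue clip standing on the bench, 72 mm tall; not to be moved.
- clip_jawa (a joint): Spring jaw of the orange clip (one of two): 0 rad closed, grows as it spreads; about 0.14 as it passes the rod's widest part, below 0.05 again once the clip is fully home.
- clip_jawb (a joint): Spring jaw of the orange clip (one of two): 0 rad closed, grows as it spreads; about 0.14 as it passes the rod's widest part, below 0.05 again once the clip is fully home.
Not all that is in view belongs to the job. What is meant by the part that bears clip_grip is not pink, and is the larger of those in its own colour.

How it is judged:
On the way:
1. the clip is snapped fully onto the bare part of the rod, clear of the keeper (z of clip_bore in the frame of rod_home between -0.007 and 0.0057 m and x of clip_bore in the frame of rod_home between -0.002 and 0.002 m and y of clip_bore in the frame of rod_home between 0.035 and 0.14 m and value of joint any of clip_jawa, clip_jawb below 0.03 rad and value of joint each of clip_jawa, clip_jawb below 0.1 rad), for 0.1 s.
At the end, for the whole second after the job is handed in: The orange clip is fully snapped on the rod (both jaws closed to under 0.06 rad, bore at the rod's height and within 2 mm of it sideways), under the keeper, within 2 mm of touching the keeper's end block, tab upright within 0.3 rad, at rest and released (z of clip_bore in the frame of rod_home between -0.007 and 0.0057 m and x of clip_bore in the frame of rod_home between -0.002 and 0.002 m and value of joint each of clip_jawa, clip_jawb below 0.06 rad and y of clip_bore in the frame of rod_home between -0.003 and 0.002 m and angle between clip_bore's own z axis and vertical below 0.3 rad and linear speed of clip below 0.02 m/s).
It fails at once if the clip is forced against the rod, keeper or end block: all its contact forces there, the sprung jaws' own grip of about 12 N included, pass 42 N (contact force between clip and armrest above 42 N).
It fails at once if the robot itself pushes on the armrest, its rod or brackets with more than 30 N (contact force between the arm and armrest above 30 N).
It fails at once if the black or blue clip is moved more than 15 mm (distance of any of clip_black_mid, clip_blue_mid from where it was at the start of the episode above 0.015 m).
It also fails if it takes over 48 s, if anything falls off the work surface, if the arm or the gripper's body presses on something with over 40 N, if the wrist force passes 120 N, or if a joint passes its speed limit or range.

## Working session

There is one attempt and no reset: what is moved stays moved. The work goes in short steps, Python scripts to look and compute and a tool call to move; the robot and the scene stay as the last step left them, time stands still between calls to the robot, and variables do not carry over. Pictures are saved under pics/ and viewed, at most 10 in all, crops included, and the job is handed in when it is done.

Besides the shell and the picture viewer there is one more tool, called after ">>>" in YAML: its name, and indented under it one key for each argument. send_rows: Moves the arm, as the interface text tells. Its arguments: {"type":"object","properties":{"plan":{"type":"array"},"squeeze":{"type":"number"}},"required":["plan"]}

```bash
ls; mkdir -p pics; python3 - <<'E'
from cell import r
import cv2,numpy as np
ims=[]
for n in ("scene","top"):
    f=r.grab_frame(n); cv2.imwrite(f"pics/{n}0.png",f["color"][...,::-1])
    print(n,f["mtx"].tolist(),np.round(f["R"],3).tolist(),np.round(f["t"],3).tolist())
    for q in ["clip_grip","clip_shoulder","clip_bore","rod_open","rod_home","keeper","clip_black_mid","clip_blue_mid"]:
        print(q,[(np.round(d["uv"]).tolist(),round(d["p"],2)) for d in r.mark_of(f,q)][:4])
s=r.get_state();print(s)
E
```

```text
pics
scene [[614.7966026135676, 0.0, 312.62106300937563], [0.0, 614.7966026135676, 227.7631868409464], [0.0, 0.0, 1.0]] [[-0.358, 0.934, -0.02], [0.496, 0.172, -0.851], [-0.791, -0.314, -0.525]] [0.174, -0.181, 1.418]
clip_grip [([438.0, 262.0], 0.86), ([349.0, 247.0], 0.85), ([168.0, 220.0], 0.39)]
clip_shoulder [([348.0, 268.0], 0.85), ([403.0, 254.0], 0.77), ([444.0, 269.0], 0.67)]
clip_bore [([347.0, 271.0], 0.88), ([402.0, 258.0], 0.83), ([442.0, 275.0], 0.7), ([462.0, 311.0], 0.65)]
rod_open [([213.0, 238.0], 0.59), ([402.0, 257.0], 0.29)]
rod_home [([169.0, 222.0], 0.85)]
keeper [([166.0, 214.0], 0.98)]
clip_black_mid [([463.0, 312.0], 0.84)]
clip_blue_mid [([371.0, 325.0], 0.77)]
top [[509.5537672142401, 0.0, 312.6924262955444], [0.0, 509.5537672142401, 243.62595383406781], [0.0, 0.0, 1.0]] [[-0.014, -1.0, -0.017], [-0.99, 0.016, -0.141], [0.141, 0.015, -0.99]] [0.035, 0.562, 0.946]
clip_grip [([255.0, 309.0], 0.88), ([291.0, 274.0], 0.57), ([214.0, 301.0], 0.56)]
clip_shoulder [([256.0, 305.0], 0.89), ([293.0, 279.0], 0.54), ([222.0, 302.0], 0.53)]
clip_bore [([258.0, 306.0]
[... 268 characters left out ...]
 0.9, 'joint_positions': array([-8.51376925e-01,  3.84664051e-01,  7.89125658e-03, -9.53215351e-06,
       -1.19399094e+00, -2.58580933e-01]), 'dq': array([-1.35781274e-03,  1.49422321e-04,  4.10268674e-04, -1.66949935e-03,
       -1.66532330e-05, -6.64546108e-04]), 'effort': array([ 2.64687842e-04, -3.92074120e+01,  1.88616693e+01,  4.19055283e+00,
       -3.33729513e-04,  4.02862170e-06]), 'eef_pos': array([ 0.27793883, -0.55977058,  0.23132895]), 'eef_rot': array([-7.17484183e-01,  3.05854140e+00, -3.86560138e-05]), 'wrist_force': array([-0.19703016, -0.08759682, -0.12605948]), 'wrist_torque': array([-0.00521156,  0.08209317,  0.01915902]), 'grasp_force': 0.0, 'width': 0.9988279609833124}
```

View pics/scene0.png

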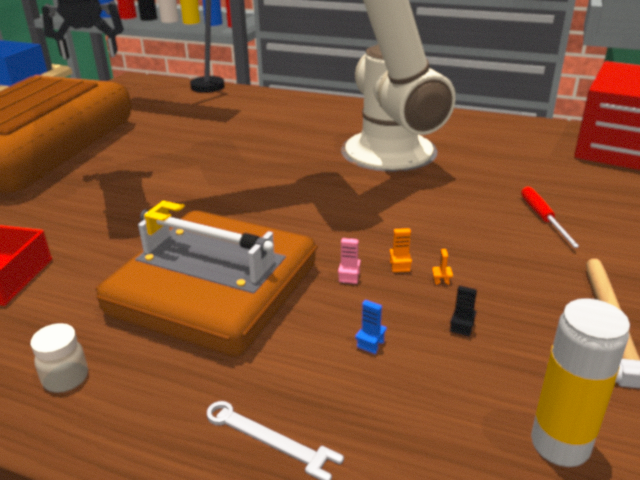

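View pics/top0.png

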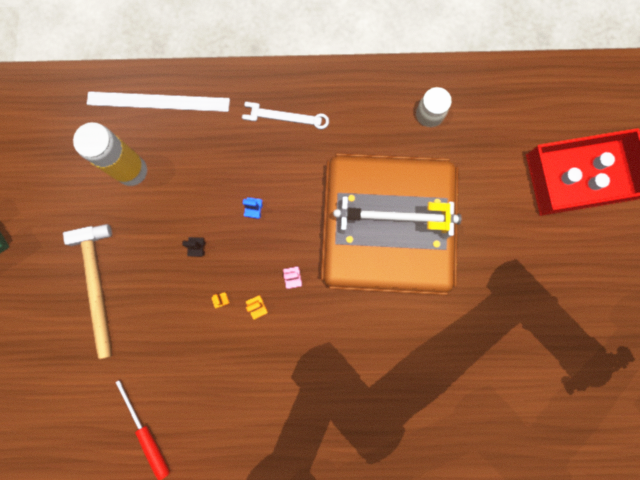

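Candidates for the orange clip are the large orange at scene (402,250) / top (256,307), the small orange at scene (443,268) / top (220,300), and the pink at scene (349,260) / top (292,277). The large orange fits, being the larger of its colour and not pink. I'll confirm that in a crop and measure it.

```bash
cat > h.py <<'E'
import numpy as np,cv2
def ray(f,uv):
    d=np.linalg.inv(f["mtx"])@np.array([*uv,1.]); return -f["R"].T@f["t"], f["R"].T@d
def onz(f,uv,z):
    c,d=ray(f,uv); return c+d*(z-c[2])/d[2]
def tri(rs):
    A=0;b=0
    for c,d in rs:
        d=d/np.linalg.norm(d);P=np.eye(3)-np.outer(d,d);A=A+P;b=b+P@c
    return np.linalg.solve(A,b)
def proj(f,X):
    p=f["mtx"]@(f["R"]@np.asarray(X)+f["t"]); return p[:2]/p[2]
E
python3 - <<'E'
from cell import r
from h import *
fs={n:r.grab_frame(n) for n in("scene","top")}
Z=dict(clip_grip=.0555,clip_shoulder=.0245,clip_bore=.0115,rod_open=.105,rod_home=.105,keeper=.105,clip_black_mid=.036,clip_blue_mid=.036)
for q,z in Z.items():
    for n,f in fs.items():
        for d in r.mark_of(f,q)[:4]: print(q,n,np.round(d["uv"],1),round(d["p"],2),np.round(onz(f,d["uv"],z),4)[:2])
for n,f in fs.items():
  for d in r.regions_of(f,"clip_grip")[:4]: print("reg",n,np.round(d["uv"]),round(d["p"],2),d["mask"].sum())
a=fs["scene"]["color"][220:290,380:470];b=fs["top"]["color"][265:335,200:290]
im=np.hstack([cv2.resize(x,(400,311),interpolation=cv2.INTER_CUBIC) for x in(a,b)])
c=cv2.resize(fs["top"]["color"][190:245,320:470],(800,293),interpolation=cv2.INTER_CUBIC)
cv2.imwrite("pics/crop1.png",np.vstack([im,c])[:600,:,::-1])
E
```

```text
clip_grip scene [350.  247.6] 0.94 [0.4988 0.0691]
clip_grip scene [442.7 262.9] 0.8 [0.4924 0.2146]
clip_grip scene [399.5 238.5] 0.72 [0.4472 0.1362]
clip_grip top [253.8 306.8] 0.89 [0.4425 0.1388]
clip_grip top [214.2 301.9] 0.77 [0.4528 0.2134]
clip_grip top [293.5 275. ] 0.64 [0.5011 0.0637]
clip_shoulder scene [402.5 253.5] 0.75 [0.4424 0.1418]
clip_shoulder scene [347.1 266. ] 0.72 [0.5064 0.0671]
clip_shoulder scene [441.5 272.4] 0.59 [0.4738 0.212 ]
clip_shoulder top [293.1 278. ] 0.65 [0.4978 0.0662]
clip_shoulder top [257.6 305.9] 0.52 [0.4448 0.1355]
clip_shoulder top [218. 301.] 0.46 [0.4554 0.2125]
clip_bore scene [350.1 270.8] 0.8 [0.5    0.0702]
clip_bore scene [442.3 275. ] 0.66 [0.4622 0.2122]
clip_bore scene [398.3 260.1] 0.58 [0.4447 0.136 ]
clip_bore scene [401.7 238.9] 0.17 [0.3796 0.1255]
clip_bore top [291.9 275.9] 0.81 [0.503  0.0693]
clip_bore top [219.5 298.7] 0.68 [0.4602 0.2123]
clip_bore top [258.2 305.5] 0.61 [0.4458 0.1359]
clip_bore top [253.2 305.7] 0.56 [0.4456 0.1458]
rod_open scene [213.5 236. ] 0.94 [ 0.6074 -0.1101]
rod_open top [389.7 216.7] 0.73 [ 0.6004 -0.1147]
rod_home scene [167.8 225.4] 0.85 [ 0.6037 -0.1918]
rod_home top [433.1 219.7] 0.6 [ 0.5935 -0.193 ]
rod_home top [257.3 304.2] 0.33 [0.446 0.126]
keeper scene [164.9 212.1] 0.68 [ 0.5699 -0.2186]
keeper scene [399.7 234.4] 0.58 [0.5121 0.1501]
keeper scene [167.1 222.4] 0.51 [ 0.5963 -0.1977]
keeper top [254.4 307.7] 0.27 [0.4399 0.1312]
clip_black_mid scene [465.3 313.4] 0.62 [0.5761 0.2639]
clip_black_mid scene [402.5 238.1] 0.44 [0.4144 0.1341]
clip_black_mid top [190.4 243.8] 0.88 [0.5668 0.2656]
clip_blue_mid scene [370.3 328. ] 0.86 [0.6504 0.1477]
clip_blue_mid top [251.6 207. ] 0.86 [0.638  0.1461]
reg scene [350. 261.] 0.96 770
reg scene [443. 271.] 0.92 391
reg scene [401. 249.] 0.81 786
reg top [256. 310.] 0.86 326
reg top [292. 277.] 0.6 279
reg top [219. 302.] 0.45 197
```

View pics/crop1.png

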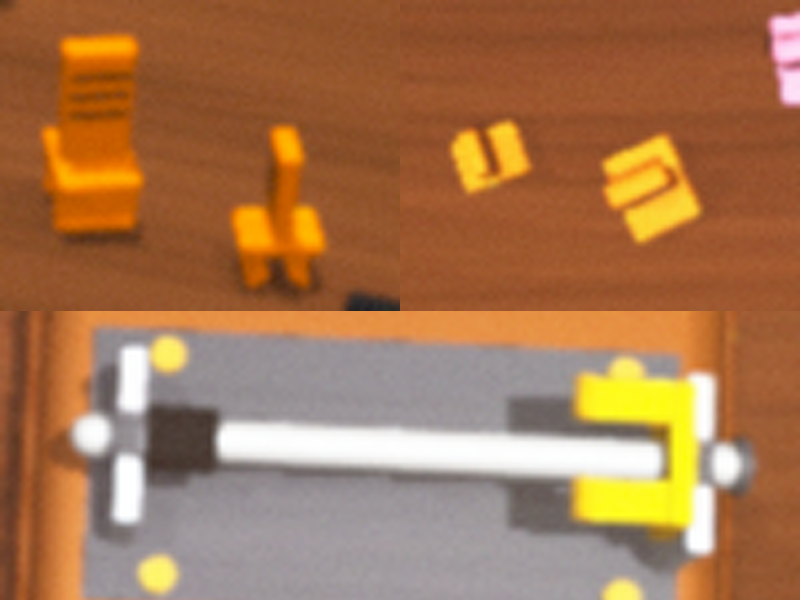

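The crop confirms it: the left-hand object, with its wide ribbed tab, is the larger orange clip at scene (402,250) / top (256,307). The other orange one is smaller. The clip is at about (0.444, 0.137), with its tab width along roughly (0.39,-0.92). The rod is bare between the sleeve and the yellow keeper, nearly along world y. Next I'll fly above the clip.

>>> send_rows:
  plan:
    - [[-0.0407,0.049,0,0,0,0,1],[-0.0407,0.049,0,0,0,0,1],[-0.0407,0.049,0,0,0,0,1],[-0.0407,0.049,0,0,0,0,1],[-0.0407,0.049,0,0,0,0,1],[-0.0407,0.049,0,0,0,0,1],[-0.0407,0.049,0,0,0,0,1],[-0.0407,0.049,0,0,0,0,1],[-0.0407,0.049,0,0,0,0,1],[-0.0407,0.049,0,0,0,0,1],[-0.0407,0.049,0,0,0,0,1],[-0.0407,0.049,0,0,0,0,1],[-0.0407,0.049,0,0,0,0,1],[-0.0407,0.049,0,0,0,0,1],[-0.0407,0.049,0,0,0,0,1],[0,0,0,0,0,-0.08,1],[0,0,0,0,0,-0.08,1],[0,0,0,0,0,-0.08,1],[0,0,0,0,0,-0.08,1],[0,0,0,0,0,-0.08,1]]
  squeeze: 40

```text
time_s: 3.9
eef_pos: [0.4429, 0.1377, 0.2314]
eef_rot: [-1.635, 2.683, 0.0]
wrist_force: [0.4, 0.1, -1.3]
width: 1.003
grasp_force: 0.0
```

>>> send_rows:
  plan:
    - [[0,0,0,0,0,-0.08,1],[0,0,0,0,0,-0.08,1],[0,0,0,0,0,-0.08,1],[0,0,0,0,0,-0.08,1],[0,0,0,0,0,-0.08,1],[0,0,0,0,0,-0.08,1],[0,0,0,0,0,-0.08,1],[0,0,0,0,0,0,1],[0,0,0,0,0,0,1]]

```text
time_s: 4.8
eef_pos: [0.4429, 0.1376, 0.2314]
eef_rot: [-2.614, 1.742, -0.0]
wrist_force: [0.4, -0.0, 1.1]
width: 0.998
grasp_force: 0.0
```

```bash
cat >> h.py <<'E'
def wonz(f,uv,z):
    K=f["mtx"];x=(np.asarray(uv,float)-K[:2,2])/K[0,0];t=np.hypot(*x)
    d=f["R"].T@np.array([*(x/t*np.sin(t)),np.cos(t)]) if t>0 else f["R"].T[:,2]
    c=-f["R"].T@f["t"];return c+d*(z-c[2])/d[2]
E
python3 - <<'E'
from cell import r
from h import *
from scipy.spatial.transform import Rotation as Ro
s=r.get_state();print(s["time_s"],s["eef_pos"],s["joint_positions"]);print(np.round(Ro.from_rotvec(s["eef_rot"]).as_matrix(),3))
f=r.grab_frame("wrist");cv2.imwrite("pics/w1.png",f["color"][...,::-1]);print(f["mtx"],f["R"],f["t"])
for q,z in dict(clip_grip=.0555,clip_shoulder=.0245,clip_bore=.0115).items():
    for d in r.mark_of(f,q)[:4]: print(q,np.round(d["uv"],1),round(d["p"],2),np.round(wonz(f,d["uv"],z),4)[:2])
g=r.grab_frame("top")
for n,f in(("wrist",f),("top",g)):
  hsv=cv2.cvtColor(f["color"],cv2.COLOR_RGB2HSV)
  for d in r.regions_of(f,"clip_grip")[:3]:
    p=np.argwhere(d["mask"])[:,::-1]
    P=np.array([(wonz if n=="wrist" else onz)(f,u,.03)[:2] for u in p]).astype(np.float32)*1000
    print(n,np.round(d["uv"]),round(d["p"],2),len(p),cv2.minAreaRect(P))
E
```

```text
4.8 [0.44292983 0.13758543 0.23142027] [ 6.52922080e-01  1.07032437e-01 -3.68610089e-01 -5.42001266e-06
 -1.09487663e+00 -2.57544546e-01]
[[ 0.385 -0.923  0.   ]
 [-0.923 -0.385  0.   ]
 [-0.    -0.    -1.   ]]
[[371.64829954   0.         320.36759703]
 [  0.         371.64829954 239.96467775]
 [  0.           0.           1.        ]] [[-9.23049967e-01 -3.84679779e-01 -4.76112644e-04]
 [-3.65066372e-01  8.75595538e-01  3.16321037e-01]
 [-1.21265425e-01  2.92153936e-01 -9.48652083e-01]] [4.60935967e-01 2.79108685e-05 3.93751150e-01]
clip_grip [317.1 213.5] 0.96 [0.4447 0.1386]
clip_grip [289.3 112.2] 0.9 [0.5003 0.0657]
clip_grip [276.8 269.6] 0.71 [0.4589 0.2028]
clip_shoulder [286.7 116.9] 0.9 [0.5035 0.071 ]
clip_shoulder [276.3 260.1] 0.84 [0.4616 0.2069]
clip_shoulder [318.7 206.1] 0.67 [0.4433 0.1387]
clip_bore [317.5 201.6] 0.79 [0.4451 0.1377]
clip_bore [278.7 258.9] 0.75 [0.4593 0.21  ]
clip_bore [290.9 113.7] 0.62 [0.502 0.067]
wrist [318. 202.] 0.95 1406 ((444.3983459472656, 140.16900634765625), (36.141056060791016, 45.03277587890625), 23.237144470214844)
wrist [294. 109.] 0.89 1196 ((500.6150817871094, 67.77986145019531), (36.77511215209961, 28.905237197875977), 10.150829315185547)
wrist [278. 262.] 0.85 766 ((460.04168701171875, 206.144775390625), (25.62367057800293, 38.86659622192383), 12.173823356628418)
top [256. 309.] 0.62 282 ((443.6423034667969, 133.06350708007812), (28.928163528442383, 44.002071380615234), 89.9300308227539)
top [291. 275.] 0.57 296 ((498.6134033203125, 68.08557891845703), (38.106040954589844, 30.077232360839844), 10.447785377502441)
```

View pics/w1.png

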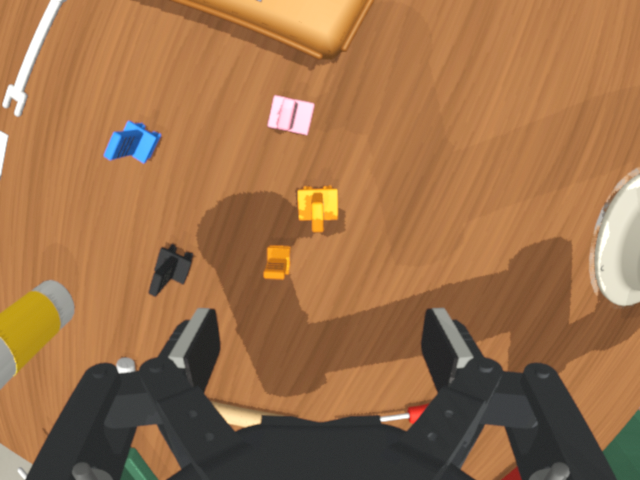

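The wrist view shows the large orange clip at (318,205), seen along its tab. It lies at (0.4445, 0.138) and 23°, so the closing axis is already aligned. I'll go down and grip it.

>>> send_rows:
  plan:
    - [[0,-0.002,0.05,0,0,0,0.6],[0,0,0.05,0,0,0,0.6],[0,0,0.05,0,0,0,0.6],[0,0,0.05,0,0,0,0.6],[0,0,0.03,0,0,0,0.6],[0,0,0.02,0,0,0,0.6],[0,0,0.009,0,0,0,0.6],[0,0,0,0,0,0,0.6]]

```text
time_s: 5.95
eef_pos: [0.4441, 0.1379, 0.0364]
eef_rot: [2.615, -1.738, -0.001]
wrist_force: [-0.1, -0.4, 0.5]
width: 0.6
grasp_force: 0.0
```

```bash
python3 - <<'E'
from cell import r
from h import *
s=r.get_state();print(s["eef_pos"],s["wrist_force"])
f=r.grab_frame("wrist");cv2.imwrite("pics/w2.png",f["color"][...,::-1])
E
```

```text
[0.44407902 0.1379407  0.03644694] [-0.07593052 -0.35999839  0.47639079]
```

View pics/w2.png

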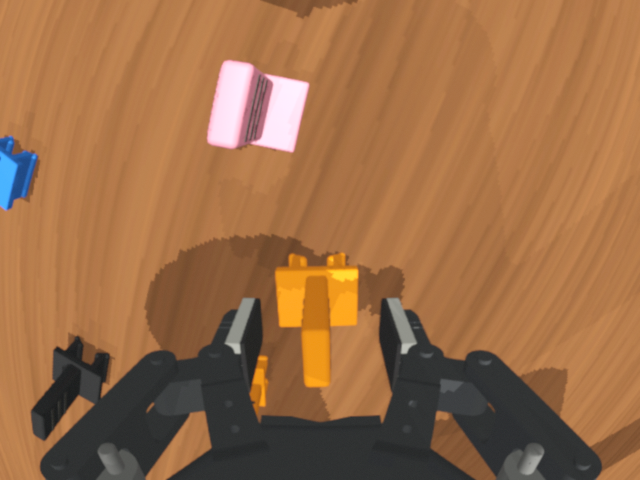

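The tab at (316,330) is midway between the fingers at (245,325) and (395,325). I'll close and lift.

>>> send_rows:
  plan:
    - [[0,0,0,0,0,0,0],[0,0,0,0,0,0,0],[0,0,0,0,0,0,0],[0,0,0,0,0,0,0],[0,0,0,0,0,0,0],[0,0,0,0,0,0,0],[0,0,0,0,0,0,0]]
  squeeze: 70

```text
time_s: 6.7
eef_pos: [0.4449, 0.1385, 0.0378]
eef_rot: [-2.616, 1.737, -0.001]
wrist_force: [-0.7, -0.1, 6.2]
width: 0.109
grasp_force: 70.3
```

>>> send_rows:
  plan:
    - [[0,0,-0.02,0,0,0,0],[0,0,-0.05,0,0,0,0],[0,0,-0.06,0,0,0,0],[0,0,-0.06,0,0,0,0],[0,0,-0.06,0,0,0,0],[0,0,0,0,0,0,0],[0,0,0,0,0,0,0]]

```text
time_s: 7.4
eef_pos: [0.444, 0.1383, 0.225]
eef_rot: [-2.615, 1.738, 0.0]
wrist_force: [-1.1, 0.3, -1.8]
width: 0.104
grasp_force: 69.4
```

```bash
python3 - <<'E'
from cell import r
from h import *
s=r.get_state();print(s)
fs={n:r.grab_frame(n) for n in("scene","top")}
for n,f in fs.items():
  cv2.imwrite(f"pics/{n}3.png",f["color"][...,::-1])
  for q in("rod_open","rod_home","keeper"):
    for d in r.mark_of(f,q)[:2]: print(n,q,np.round(d["uv"],1),round(d["p"],2),np.round(onz(f,d["uv"],.105),4)[:2])
# rod silhouette in the top view: white/bright pixels
c=fs["top"]["color"];a=c[190:245,320:470].astype(int)
m=(a.min(2)>150); 
for u in range(40,116,5):
  v=np.where(m[:,u])[0]; print(u+320,v.min()+190 if len(v) else None,v.max()+190 if len(v) else None)
E
```

```text
{'time_s': 7.4, 'joint_positions': array([ 6.52050480e-01,  1.14344131e-01, -3.76819172e-01, -1.00235147e-03,
       -1.07779824e+00, -2.54083723e-01]), 'dq': array([ 7.17028756e-04,  3.72612341e-02, -4.91958827e-02, -7.93485188e-03,
        7.73329003e-04, -3.39206972e-06]), 'effort': array([ 3.30238882e-02, -2.59499860e+01,  1.93988764e+01,  4.37984839e+00,
        4.40731295e-02,  1.83356588e-04]), 'eef_pos': array([0.44404411, 0.1382876 , 0.22502767]), 'eef_rot': array([-2.61463063e+00,  1.73798924e+00,  3.71243007e-04]), 'wrist_force': array([-1.13747701,  0.25770116, -1.78077193]), 'wrist_torque': array([1.25572461e-02, 9.57274142e-02, 6.28356013e-05]), 'grasp_force': 69.36757206916809, 'width': 0.10444790672626833}
scene rod_open [211.3 235.1] 0.87 [ 0.6063 -0.1144]
scene rod_open [369.4 322.6] 0.69 [0.7184 0.1645]
scene rod_home [170.1 222.2] 0.97 [ 0.5942 -0.1936]
scene keeper [164.9 213. ] 0.56 [ 0.5724 -0.217 ]
top rod_open [389.3 215.5] 0.76 [ 0.6026 -0.1141]
top rod_home [431.8 220.2] 0.61 [ 0.5926 -0.1906]
top keeper [436.7 217.7] 0.84 [ 0.5971 -0.1997]
top keeper [388.8 216.4] 0.58 [ 0.601  -0.1131]
360 None None
365 210 217
370 211 217
375 211 218
380 211 218
385 211 218
390 212 218
395 212 219
400 212 219
405 212 219
410 212 219
415 213 220
420 213 220
425 214 220
430 214 220
435 214 220
```

Gripped. The fingers settled with the TCP 26.3 mm above the bore, which clears the keeper. Moving above rod_open at a safe height.

>>> send_rows:
  plan:
    - [[0.0652,-0.0108,-0.01,0,0,0,0],[0.0652,-0.0108,-0.01,0,0,0,0],[0.0652,-0.0108,0,0,0,0,0],[0.0652,-0.0108,0,0,0,0,0],[0.0652,-0.0108,0,0,0,0,0],[0.0652,-0.0108,0,0,0,0,0],[0,0,0,0,0,0.0733,0],[0,0,0,0,0,0.0733,0],[0,0,0,0,0,0.0733,0],[0,0,0,0,0,0.0733,0],[0,0,0,0,0,0,0],[0,0,0,0,0,0,0]]

```text
time_s: 9.0
eef_pos: [0.6026, -0.1132, 0.239]
eef_rot: [2.153, -2.287, -0.001]
wrist_force: [-0.3, 0.2, -0.5]
width: 0.109
grasp_force: 69.2
```

```bash
python3 - <<'E'
from cell import r
from h import *
from scipy.spatial.transform import Rotation as Ro
s=r.get_state();print(s["time_s"],s["eef_pos"],s["wrist_force"]);print(np.round(Ro.from_rotvec(s["eef_rot"]).as_matrix(),4))
fs={n:r.grab_frame(n) for n in("scene","top","wrist")}
for n,f in fs.items():
  cv2.imwrite(f"pics/{n}4.png",f["color"][...,::-1]); np.savez(f"pics/{n}4.npz",**{k:f[k] for k in("color","mtx","R","t")})
  for q in("rod_open","rod_home","keeper","clip_grip","clip_shoulder","clip_bore"):
    for d in r.mark_of(f,q)[:1]:
      z=.105 if q[0]!='c' else s["eef_pos"][2]-.0263+dict(grip=.044,shoulder=.013,bore=0)[q[5:]]
      print(n,q,np.round(d["uv"],1),round(d["p"],2),np.round((wonz if n=="wrist" else onz)(f,d["uv"],z),4)[:2])
E
```

```text
9.0 [ 0.60259869 -0.11323129  0.23902762] [-0.30145081  0.16201787 -0.51488543]
[[-6.020e-02 -9.982e-01 -9.000e-04]
 [-9.982e-01  6.020e-02 -0.000e+00]
 [ 1.000e-04  9.000e-04 -1.000e+00]]
scene rod_open [211.8 237.1] 0.81 [ 0.6109 -0.111 ]
scene rod_home [168.8 221.3] 0.66 [ 0.5925 -0.197 ]
scene keeper [163.6 216.4] 0.61 [ 0.5822 -0.2131]
scene clip_grip [347.8 246. ] 0.87 [0.7865 0.1578]
scene clip_shoulder [347.  266.2] 0.93 [0.778  0.1545]
scene clip_bore [350.  268.2] 0.9 [0.7629 0.153 ]
top rod_open [389.3 217.2] 0.88 [ 0.5995 -0.114 ]
top rod_home [434.6 218.8] 0.89 [ 0.5951 -0.1958]
top keeper [437.2 217.6] 0.87 [ 0.5972 -0.2006]
top clip_grip [218.2 301. ] 0.63 [0.4478 0.1653]
top clip_shoulder [219.6 298.4] 0.59 [0.4528 0.1694]
top clip_bore [219.  297.1] 0.68 [0.4553 0.173 ]
wrist rod_open [320.2 227.9] 0.81 [ 0.6019 -0.1124]
wrist rod_home [316.8 117.4] 0.98 [ 0.5992 -0.197 ]
wrist keeper [317.7 113.8] 0.76 [ 0.5984 -0.1996]
wrist clip_grip [320.9 330. ] 0.83 [ 0.6014 -0.1157]
wrist clip_shoulder [413.7 351.5] 0.97 [ 0.5551 -0.0786]
wrist clip_bore [410.7 342. ] 0.83 [ 0.5538 -0.0758]
```

View pics/wrist4.png

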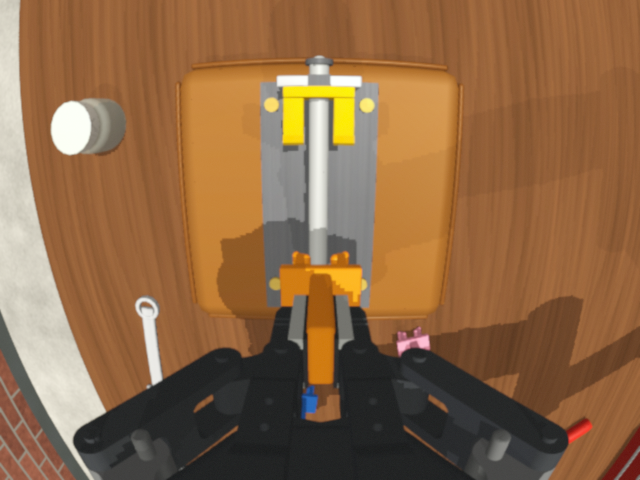

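The wrist view shows the clip held squarely at (320,285), the rod running up the middle from (317,260) to (318,100), and the keeper fingers at (293,120) and (343,120). Next, the rod's exact line.

```bash
python3 - <<'E'
from h import *
f=dict(np.load("pics/wrist4.npz"));c=f["color"].astype(float)
def edges(row,lo,hi):
    g=c[row,:,2]; d=np.diff(g[lo:hi]);
    return lo+.5+np.argmax(d),lo+.5+np.argmin(d)
P=[]
for v in range(155,238,6):
    s=c[v,295:345]; print(v,[int(x) for x in s[5:40:1,2]]) if v in(155,203) else 0
    g=s[:,2]; w=np.clip(g-g.min()-60,0,None)
    m=(g>(g.max()+np.median(g))/2); u=np.where(m)[0]+295
    X=wonz(f,(u.mean(),v),.105); P.append(X[:2]); print(v,u.min(),u.max(),np.round(X[:2],4))
P=np.array(P);a,b=np.polyfit(P[:,1],P[:,0],1);print("x = %.4f*y+%.4f"%(a,b),"at -.113:",a*-.113+b,"at -.195",a*-.195+b)
for uv in((318,97),(318,92),(293,144),(343,144)):print(uv,wonz(f,uv,.115)[:2],wonz(f,uv,.127)[:2])
for uv in((280,264),(361,265),(320,384)):print(uv,wonz(f,uv,.2257)[:2])
E
```

```text
155 [146, 145, 142, 129, 100, 88, 89, 89, 109, 150, 178, 194, 204, 211, 217, 223, 229, 234, 236, 235, 231, 227, 219, 212, 205, 197, 186, 169, 153, 144, 142, 142, 143, 142, 143]
155 311 325 [ 0.6001 -0.1689]
161 311 325 [ 0.6003 -0.1644]
167 311 325 [ 0.6006 -0.1599]
173 311 325 [ 0.6009 -0.1553]
179 311 325 [ 0.6012 -0.1508]
185 311 325 [ 0.6015 -0.1462]
191 311 325 [ 0.6018 -0.1416]
197 311 325 [ 0.6021 -0.137 ]
203 [137, 139, 136, 130, 114, 93, 87, 91, 116, 156, 181, 195, 204, 211, 218, 223, 228, 231, 232, 230, 227, 223, 216, 210, 203, 192, 176, 153, 137, 134, 134, 134, 135, 134, 133]
203 311 325 [ 0.6024 -0.1323]
209 311 325 [ 0.6027 -0.1276]
215 311 325 [ 0.603  -0.1228]
221 311 325 [ 0.6033 -0.1181]
227 311 323 [ 0.6043 -0.1133]
233 311 322 [ 0.605  -0.1084]
x = 0.0743*y+0.6124 at -.113: 0.6040108634261229 at -.195 0.5979151816869944
(318, 97) [ 0.59735108 -0.21145683] [ 0.59732356 -0.2106991 ]
(318, 92) [ 0.59712864 -0.21505445] [ 0.59711113 -0.21413479]
(293, 144) [ 0.61720921 -0.17897308] [ 0.61628792 -0.17967736]
(343, 144) [ 0.58168166 -0.17675077] [ 0.58235938 -0.17755508]
(280, 264) [ 0.61893582 -0.13235513]
(361, 265) [ 0.58220268 -0.12960392]
(320, 384) [ 0.6051371  -0.06101918]
```

>>> send_rows:
  plan:
    - [[0,-0.0023,0.03,0,0,0,0],[0,0,0.04,0,0,0,0],[0,0,0.03,0,0,0,0],[0,0,0.01,0,0,0,0],[0,0,0,0,0,0,0],[0,0,0,0,0,0,0]]

```text
time_s: 10.65
eef_pos: [0.6053, -0.1135, 0.1583]
eef_rot: [-2.15, 2.288, -0.003]
wrist_force: [0.7, -0.1, -0.4]
width: 0.103
grasp_force: 69.2
```

```bash
python3 - <<'E'
from cell import r
from h import *
from scipy.spatial.transform import Rotation as Ro
s=r.get_state();print(s["time_s"],s["eef_pos"],s["wrist_force"]);print(np.round(Ro.from_rotvec(s["eef_rot"]).as_matrix(),4))
f=r.grab_frame("wrist");g=r.grab_frame("scene")
for v in range(60,260,20):
    x=f["color"][v,290:350,2].astype(int); m=np.where(x>165)[0]+290; print(v,m.min() if len(m) else 0,m.max() if len(m) else 0)
a=cv2.resize(f["color"][60:330,220:420],(400,540),interpolation=cv2.INTER_CUBIC)
b=cv2.resize(g["color"][180:315,120:220],(400,540),interpolation=cv2.INTER_CUBIC)
cv2.imwrite("pics/c5.png",np.hstack([a,b])[...,::-1])
E
```

```text
10.65 [ 0.60533313 -0.11347408  0.15828863] [ 0.74775687 -0.07468076 -0.37180863]
[[-6.220e-02 -9.981e-01  2.200e-03]
 [-9.981e-01  6.220e-02 -5.000e-04]
 [ 3.000e-04 -2.200e-03 -1.000e+00]]
60 290 349
80 0 0
100 311 335
120 311 335
140 311 335
160 311 335
180 311 334
200 311 334
220 311 334
240 311 333
```

View pics/c5.png

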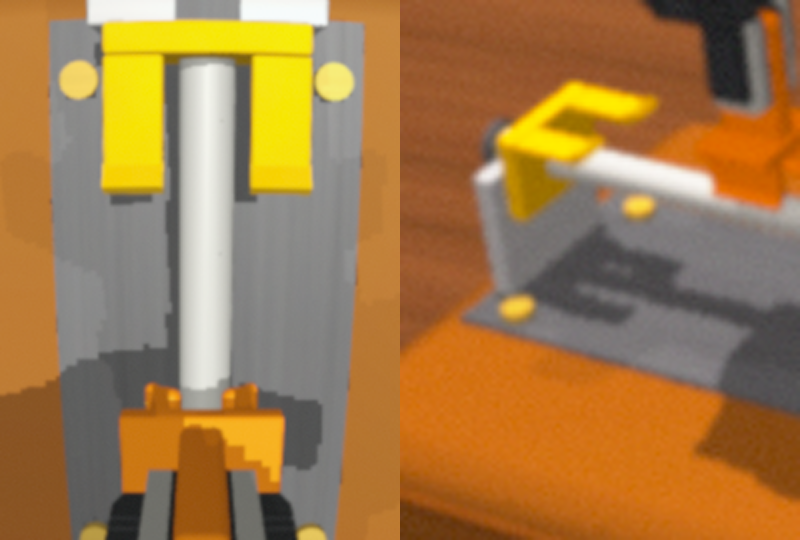

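The left crop has the jaws at column 201 and the rod at 207, so the rod is about 1.3 mm to the right. The right crop shows the jaws just above the rod. I'll correct by +1.2 mm along tool y and settle.

>>> send_rows:
  plan:
    - [[0,0.0016,0,0,0,0,0],[0,0,0,0,0,0,0],[0,0,0,0,0,0,0],[0,0,0,0,0,0,0]]

```text
time_s: 11.15
eef_pos: [0.6032, -0.1133, 0.1572]
eef_rot: [-2.151, 2.29, -0.0]
wrist_force: [1.1, -0.5, -0.3]
width: 0.104
grasp_force: 69.2
```

```bash
cat > look.py <<'E'
from cell import r
from h import *
from scipy.spatial.transform import Rotation as Ro
s=r.get_state();print(s["time_s"],s["eef_pos"],s["wrist_force"]);print(np.round(Ro.from_rotvec(s["eef_rot"]).as_matrix(),4)[:,2])
f=r.grab_frame("wrist");c=f["color"].astype(int)
def span(m): return m.min(),m.max(),(m.min()+m.max())/2
for v in (100,140,180,220,240):
    m=np.where((c[v,290:350,2]>165))[0]+290
    if len(m): print("rod",v,span(m))
for v in range(250,300,8):
    m=np.where((c[v,260:380,0]-c[v,260:380,2]>90)&(c[v,260:380,0]>150))[0]+260
    if len(m): print("clip",v,span(m))
E
python3 look.py
```

```text
11.15 [ 0.60324305 -0.11329505  0.15723802] [ 1.13212865 -0.48432417 -0.319483  ]
[ 3.e-04  0.e+00 -1.e+00]
rod 100 (np.int64(307), np.int64(331), np.float64(319.0))
rod 140 (np.int64(307), np.int64(330), np.float64(318.5))
rod 180 (np.int64(307), np.int64(330), np.float64(318.5))
rod 220 (np.int64(307), np.int64(330), np.float64(318.5))
rod 240 (np.int64(307), np.int64(329), np.float64(318.0))
clip 258 (np.int64(293), np.int64(348), np.float64(320.5))
clip 266 (np.int64(282), np.int64(360), np.float64(321.0))
clip 274 (np.int64(280), np.int64(361), np.float64(320.5))
clip 282 (np.int64(280), np.int64(361), np.float64(320.5))
clip 290 (np.int64(281), np.int64(360), np.float64(320.5))
clip 298 (np.int64(281), np.int64(359), np.float64(320.0))
```

>>> send_rows:
  plan:
    - [[0,-0.001,0.003,0,0,0,0],[0,0,0.003,0,0,0,0],[0,0,0.003,0,0,0,0],[0,0,0,0,0,0,0],[0,0,0,0,0,0,0]]

```text
time_s: 11.7
eef_pos: [0.6039, -0.1134, 0.1501]
eef_rot: [2.151, -2.29, -0.0]
wrist_force: [0.0, -0.9, -0.0]
width: 0.104
grasp_force: 69.2
```

>>> send_rows:
  plan:
    - [[0,0,0.0015,0,0,0,0],[0,0,0.0015,0,0,0,0],[0,0,0,0,0,0,0]]

```text
time_s: 12.0
eef_pos: [0.6042, -0.1134, 0.1481]
eef_rot: [-2.151, 2.29, -0.001]
wrist_force: [0.4, 0.0, -1.0]
width: 0.109
grasp_force: 69.4
```

>>> send_rows:
  plan:
    - [[0,0,0.0015,0,0,0,0],[0,0,0.0015,0,0,0,0],[0,0,0,0,0,0,0]]

```text
time_s: 12.3
eef_pos: [0.6047, -0.1134, 0.1473]
eef_rot: [-2.151, 2.288, -0.003]
wrist_force: [-0.0, 1.1, 4.9]
width: 0.106
grasp_force: 70.3
```

>>> send_rows:
  plan:
    - [[0,0,0.0015,0,0,0,0],[0,0,0.0015,0,0,0,0],[0,0,0,0,0,0,0]]

```text
time_s: 12.6
eef_pos: [0.6051, -0.1136, 0.1459]
eef_rot: [-2.15, 2.288, -0.005]
wrist_force: [-0.4, -0.9, 8.0]
width: 0.104
grasp_force: 70.6
```

>>> send_rows:
  plan:
    - [[0,0,0.0014,0,0,0,0],[0,0,0.0014,0,0,0,0],[0,0,0,0,0,0,0]]

```text
time_s: 12.9
eef_pos: [0.6049, -0.1136, 0.1433]
eef_rot: [-2.15, 2.288, -0.004]
wrist_force: [0.5, 0.4, 5.2]
width: 0.103
grasp_force: 70.2
```

```bash
python3 look.py
```

```text
12.9 [ 0.60485435 -0.11363038  0.14327162] [0.45959331 0.37103767 5.1893788 ]
[ 2.9e-03 -8.0e-04 -1.0e+00]
rod 100 (np.int64(310), np.int64(335), np.float64(322.5))
rod 140 (np.int64(309), np.int64(335), np.float64(322.0))
rod 180 (np.int64(309), np.int64(334), np.float64(321.5))
rod 220 (np.int64(309), np.int64(334), np.float64(321.5))
rod 240 (np.int64(310), np.int64(333), np.float64(321.5))
clip 258 (np.int64(289), np.int64(353), np.float64(321.0))
clip 266 (np.int64(282), np.int64(360), np.float64(321.0))
clip 274 (np.int64(280), np.int64(361), np.float64(320.5))
clip 282 (np.int64(280), np.int64(361), np.float64(320.5))
clip 290 (np.int64(281), np.int64(361), np.float64(321.0))
clip 298 (np.int64(281), np.int64(360), np.float64(320.5))
```

The push peaked at 8 N and is now falling, with clip and rod aligned. Continuing.

>>> send_rows:
  plan:
    - [[0,0,0.0014,0,0,0,0],[0,0,0.0014,0,0,0,0],[0,0,0,0,0,0,0]]

```text
time_s: 13.25
eef_pos: [0.6044, -0.1135, 0.1398]
eef_rot: [-2.15, 2.289, -0.002]
wrist_force: [0.7, -1.1, 2.4]
width: 0.107
grasp_force: 69.6
```

>>> send_rows:
  plan:
    - [[0,0,0.0014,0,0,0,0],[0,0,0.0014,0,0,0,0],[0,0,0,0,0,0,0]]

```text
time_s: 13.55
eef_pos: [0.6043, -0.1132, 0.1364]
eef_rot: [-2.15, 2.29, -0.0]
wrist_force: [2.9, 0.3, -2.2]
width: 0.107
grasp_force: 69.0
```

>>> send_rows:
  plan:
    - [[0,0,0.0014,0,0,0,0],[0,0,0,0,0,0,0]]

```text
time_s: 13.75
eef_pos: [0.6043, -0.1132, 0.1363]
eef_rot: [-2.151, 2.289, -0.001]
wrist_force: [1.5, 0.6, 0.4]
width: 0.103
grasp_force: 69.6
```

It snapped at about z 0.137. I'll feel gently for the roof.

>>> send_rows:
  plan:
    - [[0,0,0.0014,0,0,0,0],[0,0,0,0,0,0,0],[0,0,0,0,0,0,0]]

```text
time_s: 14.05
eef_pos: [0.6043, -0.1132, 0.1363]
eef_rot: [-2.151, 2.289, -0.002]
wrist_force: [0.4, 1.9, 4.8]
width: 0.108
grasp_force: 70.4
```

>>> send_rows:
  plan:
    - [[0,0,0.0014,0,0,0,0],[0,0,0,0,0,0,0],[0,0,0,0,0,0,0]]

```text
time_s: 14.35
eef_pos: [0.6044, -0.1133, 0.1362]
eef_rot: [-2.151, 2.288, -0.002]
wrist_force: [-1.6, 2.0, 8.4]
width: 0.104
grasp_force: 71.0
```

>>> send_rows:
  plan:
    - [[0,0,0.0014,0,0,0,0],[0,0,0,0,0,0,0],[0,0,0,0,0,0,0]]

```text
time_s: 14.65
eef_pos: [0.6044, -0.1133, 0.1362]
eef_rot: [-2.151, 2.288, -0.003]
wrist_force: [-4.0, 2.9, 13.2]
width: 0.106
grasp_force: 71.6
```

Hard roof at z=0.1362, so the clip is fully home. I'll relax the push and start sliding towards the keeper, stopping short of it.

>>> send_rows:
  plan:
    - [[0,0,-0.0014,0,0,0,0],[0,0,-0.0014,0,0,0,0],[0,0,-0.0012,0,0,0,0],[0,0,0,0,0,0,0],[0.004,0,0,0,0,0,0],[0.006,0,0,0,0,0,0],[0.006,0,0,0,0,0,0],[0.006,0,0,0,0,0,0],[0.006,0,0,0,0,0,0],[0.006,0,0,0,0,0,0],[0.006,0,0,0,0,0,0],[0.004,0,0,0,0,0,0],[0,0,0,0,0,0,0]]

```text
time_s: 15.95
eef_pos: [0.6024, -0.1441, 0.1362]
eef_rot: [-2.149, 2.287, 0.002]
wrist_force: [0.7, 9.1, 5.9]
width: 0.103
grasp_force: 70.3
```

```bash
python3 look.py; python3 - <<'E'
from cell import r
from h import *
f=r.grab_frame("wrist");g=r.grab_frame("scene")
a=cv2.resize(f["color"][130:330,220:420],(400,400),interpolation=cv2.INTER_CUBIC)
b=cv2.resize(g["color"][170:270,120:220],(400,400),interpolation=cv2.INTER_CUBIC)
cv2.imwrite("pics/c6.png",np.hstack([a,b])[...,::-1])
E
```

```text
15.95 [ 0.60240743 -0.1440661   0.13624911] [0.71442088 9.08314946 5.91972385]
[ 0.0013  0.0032 -1.    ]
rod 100 (np.int64(308), np.int64(332), np.float64(320.0))
rod 180 (np.int64(308), np.int64(334), np.float64(321.0))
rod 220 (np.int64(308), np.int64(334), np.float64(321.0))
rod 240 (np.int64(308), np.int64(333), np.float64(320.5))
clip 258 (np.int64(293), np.int64(348), np.float64(320.5))
clip 266 (np.int64(283), np.int64(359), np.float64(321.0))
clip 274 (np.int64(280), np.int64(361), np.float64(320.5))
clip 282 (np.int64(280), np.int64(361), np.float64(320.5))
clip 290 (np.int64(281), np.int64(360), np.float64(320.5))
clip 298 (np.int64(281), np.int64(360), np.float64(320.5))
```

View pics/c6.png

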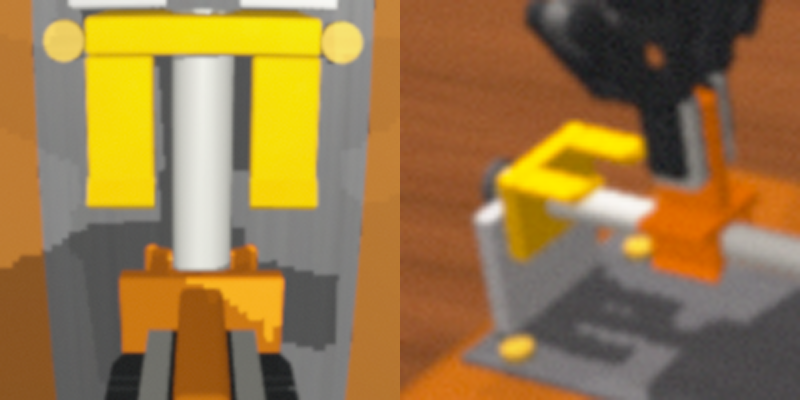

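The clip is snapped on the rod, aligned (clip column 320.5, rod 320.5-321) and level with the keeper slot. I'll slide on under the keeper.

>>> send_rows:
  plan:
    - [[0.004,0,-0.001,0,0,0,0],[0.004,0,0,0,0,0,0],[0.004,0,0,0,0,0,0],[0.004,0,0,0,0,0,0],[0.004,0,0,0,0,0,0],[0.004,0,0,0,0,0,0],[0,0,0,0,0,0,0]]

```text
time_s: 16.8
eef_pos: [0.6011, -0.1627, 0.1363]
eef_rot: [-2.149, 2.289, 0.002]
wrist_force: [2.1, 6.2, 2.2]
width: 0.106
grasp_force: 69.6
```

>>> send_rows:
  plan:
    - [[0.004,0,0,0,0,0,0],[0.004,0,0,0,0,0,0],[0.004,0,0,0,0,0,0],[0.004,0,0,0,0,0,0],[0.004,0,0,0,0,0,0],[0,0,0,0,0,0,0]]

```text
time_s: 17.4
eef_pos: [0.6001, -0.1776, 0.1363]
eef_rot: [-2.149, 2.288, 0.003]
wrist_force: [2.3, 5.3, 2.9]
width: 0.103
grasp_force: 69.6
```

>>> send_rows:
  plan:
    - [[0.004,0,0,0,0,0,0],[0.004,0,0,0,0,0,0],[0.004,0,0,0,0,0,0],[0,0,0,0,0,0,0]]

```text
time_s: 17.8
eef_pos: [0.5995, -0.1865, 0.1363]
eef_rot: [-2.149, 2.289, 0.003]
wrist_force: [1.5, 6.4, 2.8]
width: 0.107
grasp_force: 69.6
```

>>> send_rows:
  plan:
    - [[0.002,0,0,0,0,0,0],[0.002,0,0,0,0,0,0],[0.002,0,0,0,0,0,0],[0,0,0,0,0,0,0]]

```text
time_s: 18.2
eef_pos: [0.5992, -0.1907, 0.1363]
eef_rot: [-2.149, 2.288, 0.003]
wrist_force: [1.6, 8.2, 2.9]
width: 0.106
grasp_force: 69.7
```

>>> send_rows:
  plan:
    - [[0.002,0,0,0,0,0,0],[0.002,0,0,0,0,0,0],[0,0,0,0,0,0,0]]

```text
time_s: 18.5
eef_pos: [0.599, -0.1936, 0.1363]
eef_rot: [-2.149, 2.288, 0.003]
wrist_force: [2.1, 7.1, 3.7]
width: 0.105
grasp_force: 69.7
```

>>> send_rows:
  plan:
    - [[0.002,0,0,0,0,0,0],[0,0,0,0,0,0,0]]

```text
time_s: 18.7
eef_pos: [0.5989, -0.195, 0.1363]
eef_rot: [-2.149, 2.288, 0.004]
wrist_force: [1.5, 7.5, 4.1]
width: 0.106
grasp_force: 69.9
```

>>> send_rows:
  plan:
    - [[0.002,0,0,0,0,0,0],[0,0,0,0,0,0,0]]

```text
time_s: 18.9
eef_pos: [0.5989, -0.1952, 0.1363]
eef_rot: [-2.148, 2.287, 0.005]
wrist_force: [0.9, 12.5, 4.4]
width: 0.105
grasp_force: 70.2
```

>>> send_rows:
  plan:
    - [[0.0015,0,0,0,0,0,0],[0,0,0,0,0,0,0]]

```text
time_s: 19.1
eef_pos: [0.5989, -0.1953, 0.1363]
eef_rot: [-2.147, 2.286, 0.007]
wrist_force: [1.9, 15.6, 6.2]
width: 0.108
grasp_force: 70.3
```

>>> send_rows:
  plan:
    - [[0.0015,0,0,0,0,0,0],[0,0,0,0,0,0,0]]

```text
time_s: 19.3
eef_pos: [0.5989, -0.1954, 0.1363]
eef_rot: [-2.147, 2.286, 0.008]
wrist_force: [0.7, 19.1, 6.8]
width: 0.107
grasp_force: 70.4
```

Hard stop at y=-0.1954, as expected. I'll unload, release and lift.

>>> send_rows:
  plan:
    - [[-0.0025,0,0,0,0,0,0],[-0.0025,0,-0.001,0,0,0,0],[-0.001,0,0,0,0,0,0],[0,0,0,0,0,0,0],[0,0,0,0,0,0,0.4],[0,0,0,0,0,0,0.4],[0,0,0,0,0,0,0.4],[0,0,0,0,0,0,0.4]]
  squeeze: 20

```text
time_s: 20.1
eef_pos: [0.5982, -0.1969, 0.1373]
eef_rot: [2.15, -2.29, -0.001]
wrist_force: [0.3, -0.2, 0.7]
width: 0.4
grasp_force: 0.0
```

>>> send_rows:
  plan:
    - [[0,0,-0.01,0,0,0,0.4],[0,0,-0.03,0,0,0,0.4],[0,0,-0.04,0,0,0,0.4],[0,0,-0.04,0,0,0,0.4],[0,0,0,0,0,0,0.4]]

```text
time_s: 20.6
eef_pos: [0.6012, -0.1974, 0.2338]
eef_rot: [-2.148, 2.285, -0.015]
wrist_force: [0.8, -0.4, 1.3]
width: 0.403
grasp_force: 0.0
```

```bash
python3 - <<'E'
from cell import r
from h import *
s=r.get_state();print(s["time_s"],s["eef_pos"],s["wrist_force"],s["width"])
f=r.grab_frame("wrist");g=r.grab_frame("scene")
for d in r.mark_of(f,"clip_bore")[:3]: print(d["uv"],d["p"],wonz(f,d["uv"],.110))
a=cv2.resize(f["color"][100:300,220:420],(400,400),interpolation=cv2.INTER_CUBIC)
b=cv2.resize(g["color"][170:270,120:220],(400,400),interpolation=cv2.INTER_CUBIC)
cv2.imwrite("pics/c7.png",np.hstack([a,b])[...,::-1])
E
```

```text
20.6 [ 0.60121119 -0.19736316  0.23379277] [ 0.81956786 -0.36768867  1.26916384] 0.4026811564729041
[325.2, 234.9] 0.89 [ 0.59821616 -0.19434447  0.11      ]
```

View pics/c7.png

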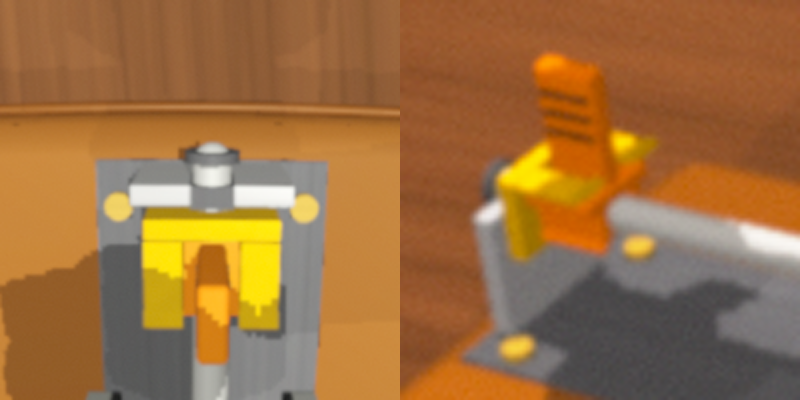

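The clip stands upright under the keeper with its shoulder plate against the end block (left crop around (212,245)), and it is released. Handing in.

```bash
python3 -c "
from cell import r
print(r.finish_job())"
```

```text
the job is handed in; nothing more can be done
None
```

The orange clip is snapped fully home on the rod, slid under the keeper against its end block and released, with no more than about 19 N felt on the wrist in any reading; the job is handed in, but no verdict came back.

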